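# Push a clamp block under a spring-closed hopper flap

## Task

Put the black clamp block away in the dust-covered parts hopper without gripping or lifting it: with one fingertip press down the long pedal bar beside the lane and keep the green spring flap open, and meanwhile with the other fingertip push the block along the lane, under the flap, until it drops into the bin. Then take the hand away so that the flap closes over the block. Leave the ring, the wing nut and the dropper bottle beside the hopper where they stand.

Things in the scene. Friction and masses are not known exactly. Their poses are not given: they have to be found in the camera images.
- hopper: Grey parts hopper fixed to the bench, 240 mm long. Its frame: x = the way the block is pushed, y = left of that, z up; origin on the bench (z = 0), x = 0 in the plane of the flap's lip. The lane lies at y = -37 mm, the bin beyond it, the pedal bar left of the lane. A hinge shaft along x lies between lane and pedal at y = 4 mm; its collars reach z = 68 mm.
- lane_end (a point): Middle of the lane's far edge, on its surface (hopper x -10, y -37, z 50 mm). From here the level aluminium-faced lane runs 155 mm back along the hopper's -x; 34 mm wide between guide rails 8 mm high and 4 mm thick. A block pushed along it tips over this edge into the bin by itself once its middle is past the edge.
- bin_floor (a point): Middle of the bin's floor (hopper x 30, y -37, z 5 mm), 45 mm below the lane. Inside, the bin reaches from x -10 to 71 mm and y -56 to -18 mm; the green flap covers it.
- flap (a joint): Green flap (cover with front lip, hopper x 0 to 73 mm) and pedal bar are one rocker on the shaft. 0 = closed by a spring (lip 4 mm over the lane), 0.75 rad = fully open, pedal down. Pressing the pedal opens it: about 2 N to start, 5 N fully down; let go, it closes. From 0.6 rad the block passes freely; the open cover's outer edge then stands about 105 mm above the bench.
- pedal_mid (a point): Black-topped pedal bar, 160 x 30 x 4 mm, along hopper x -165 to -5 mm; this point: middle of its top face. Closed, it slopes up to the left, outer edge at hopper y 41, z 83 mm. Fully down it is level, top at z 51 mm, y 16 to 46 mm: its middle is 68 mm left of the lane's. With two fingertips level, 3 to 7 mm over the lane, one holds it down while the other stands in the lane.
- block_center (a point): Centre of the black clamp block (loose, 50 g, 36 mm long along its y, 22 mm wide along its x, 19 mm high), which lies in the lane with its long side roughly along the lane, its centre 60 to 105 mm before the flap's lip.
- spacer_ring: Steel ring, 58 mm across, 10 mm high, loose on the bench right of the hopper; origin at the middle of its underside. To be left alone.
- wing_nut: Small wing nut, 13 x 33 x 19 mm, loose on the bench right of the hopper; origin under its middle. To be left alone.
- ink_dropper: Amber dropper bottle, 33 mm across, 102 mm tall, loose on the bench left of the hopper; origin under its middle. To be left alone.
- clamp_block: The same black clamp block; origin at the middle of its underside.
Not all that is in view belongs to the job. There is more than one size of the clamp_block; the job needs the larger.

How it is judged:
By the outcome, as a careful person would: the job done as asked, in the order asked, and still so for the second after the job is handed in, with the robot touching nothing.
It also fails if it takes over 35 s, if anything falls off the work surface, if the arm or the gripper's body presses on something with over 40 N, if the wrist force passes 120 N, or if a joint passes its speed limit or range.

## Robot

A 7-joint arm with a two-finger parallel gripper is mounted at the origin on a cart in front of the work surface, level with it; the furniture and walls round the work are solid. World frame = base frame: x ahead of the robot, y to its left, z up, the work surface at z = 0. Lengths are in m, angles in rad, forces in N, time in s.
With the tool pointing down it reaches from about 0.4 to 0.85 m from the base axis. Payload 6.9 kg.
Tool frame: the origin (TCP) lies midway between the tips of the shut fingers; the grasp point (between the pads) lies behind it (ctrl.pinch_z is the z of the grasp point in the tool frame, in m); z points along the fingers, y is the direction in which the jaws open and shut (so a half turn about z gives the same grasp; the last joint's range is limited). The gripper opens to 85 mm and grips with 20 to 120 N. Pads are 22 mm wide; open, the fingers measure 114 mm over their backs; the gripper's body (76 mm by 85 mm) begins 54 mm behind the grasp point. The pads swing forward as they close: fully open they stand 13 mm farther back than shut.
Start: joints at [-1.226, 0.507, -0.238, 1.5, 0.126, 1.149, -0.155], TCP at [0.148, 0.607, 0.231] pointing down, gripper open.
Joint ranges: [-3.08, 3.08], [-0.24, 2.05], [-1.43, 1.35], [0, 2.5], [-1.52, 4.66], [0.17, 1.96], [-2.89, 2.89]. Speed limits (rad/s): [2.39, 2.39, 3.14, 3.14, 3.14, 3.14, 3.14].

## Interface

Orientations are given as a unit quaternion [w, x, y, z].
In Python, from station import ctrl, get_state, vision, ticket, models gives the robot as it stands. Calls block until the motion is done:
- ctrl.movep(position, orientation): joint-space move of the TCP to a pose.
- ctrl.movel(position, frame=None, max_speed=0.15): straight line of the TCP; frame=None keeps the orientation; max_speed is the mean speed in m/s.
- ctrl.set_joints(angles): joint-space move.
- ctrl.ungrasp() and ctrl.close_gripper(force=None): open the fingers fully, or close them until they stop; force is the grip in N (None keeps the last).
- ctrl.pause(seconds).
- ctrl.ik(position, orientation): joint angles nearest the present ones, or None.
- get_state(): the state.
- vision.grab_frame(name): name is "side" or "top" or "wrist"; returns (picture, depth): 384x512x3 uint8, blue, green, red; 384x512 float32, m along the optical axis (not along the pixel's ray), 0 where there is no reading.
- vision.camera_info(name): a dict with "mtx" (3x3 intrinsics, pixels), "R" (3x3) and "t" (3): a world point X has camera coordinates R X + t; the wrist camera has in their place "hand_eye" (4x4, takes a point from camera to tool coordinates, whose origin is the TCP and whose axes are the flange's). Camera axes: x right, y down, z forward; pixel columns grow to the right and rows downward; lengths in m; the calibration is good to about 2 mm. A picture is of the moment at which its call begins: read the wrist's pose just before it. camera_info takes no time and is no camera call.
A pose or a line that the arm cannot do raises ctrl.Unreachable and nothing moves.
- ticket.close_job(): hands the job in, once; it reports no verdict.
Trained networks look in the newest picture that a camera, given by its name, has taken for a name from the list of things; names that differ only in an ending like _2 or _b are one class to them, and where a whole thing is asked for, a point or a joint stands for the part that bears it (a point fixed in the world has none). Each returns a list of dicts, best first, with "p" (0 to 1); they miss things now and then, are a little off and sometimes report something else, mostly with a low value. They report only what shows in the picture. A call takes as long as a camera call. They do not tell look-alikes from the thing itself.
- models.recognise(camera, target): "point" ([column, row] in pixels, amid what is visible of it).
- models.masks_of(camera, target): "mask" (384x512 bool, what is visible of it) and "point" ([column, row] in pixels, amid what is visible of it).
The state is a dict: "time": time; "qpos": joint angles; "qd": joint speeds; "tau": joint torques, N m; "tcp_pos": TCP position; "eef_rot": TCP orientation; "contact_force": force on the tool from outside, world axes, zero at the start; "wrist_torque": the same for the moment, N m; "width": finger opening in m.
Only numpy, scipy, OpenCV 4.12 (cv2) and the standard library are available. Lean on these libraries where they do the work, as an engineer would, in place of code of your own. Each camera call takes 0.05 s, during which the arm holds its last target. There are 200 camera calls.

## Working session

There is one attempt and no reset: what is moved stays moved. The work goes in short steps, each a Python script; the robot and the scene stay as the last script left them, time stands still between calls to the robot, and variables do not carry over. Pictures are saved under pics/ and viewed, about 8 in all and at most 12, crops included, and the job is handed in when it is done.

```bash
mkdir -p pics; ls
cat > h.py <<'E'
import numpy as np, cv2
from station import ctrl,get_state,vision,ticket,models
from scipy.spatial.transform import Rotation as Rn
def cloud(n,d):
    c=vision.camera_info(n);K=np.array(c["mtx"]);R=np.array(c["R"]);t=np.array(c["t"]).ravel()
    v,u=np.mgrid[:384,:512]
    P=np.stack([(u-K[0,2])/K[0,0]*d,(v-K[1,2])/K[1,1]*d,d],-1)
    W=(P-t)@R
    W[d<=0]=np.nan
    return W
E
python3 - <<'E'
from h import *
s=get_state();print(s["time"],s["tcp_pos"],s["eef_rot"],s["width"],ctrl.pinch_z)
ims=[]
for n in("side","top"):
    im,d=vision.grab_frame(n);W=cloud(n,d);np.save(n+".npy",W);cv2.imwrite(f"pics/{n}0.png",im)
    for k in("hopper","flap","pedal_mid","clamp_block","spacer_ring","wing_nut","ink_dropper"):
        for r in models.masks_of(n,k)[:3]:
            m=r["mask"];print(n,k,round(r["p"],2),np.round(r["point"]),m.sum(),np.round(np.nanmedian(W[m],0),3),np.round(np.nanmin(W[m],0),3),np.round(np.nanmax(W[m],0),3))
            np.save(f"m_{n}_{k}.npy",m) if r["p"]>.5 else 0
E
```

```text
pics
0.0 [0.1484043  0.60662041 0.23044519] [-9.85828797e-05  1.19618389e-01  9.92819557e-01 -8.70975838e-04] 0.08555026117957613 -0.0187
side hopper 0.82 [231. 203.] 5046 [0.538 0.247 0.051] [ 0.426  0.203 -0.003] [0.707 0.438 0.083]
side flap 0.63 [229. 184.] 1898 [0.55  0.306 0.065] [ 0.426  0.237 -0.003] [0.708 0.444 0.083]
side pedal_mid 0.98 [228. 189.] 1979 [0.551 0.306 0.064] [ 0.426  0.237 -0.003] [0.714 0.441 0.083]
side clamp_block 0.69 [222. 206.] 229 [0.501 0.24  0.065] [0.484 0.233 0.05 ] [0.521 0.264 0.071]
side clamp_block 0.66 [221. 261.] 130 [0.471 0.15  0.013] [ 0.462  0.14  -0.   ] [0.48  0.169 0.017]
side spacer_ring 0.95 [256. 252.] 407 [0.551 0.165 0.009] [ 0.523  0.14  -0.002] [0.581 0.198 0.013]
side spacer_ring 0.67 [236. 205.] 4958 [0.54  0.247 0.051] [ 0.426  0.203 -0.003] [0.707 0.434 0.083]
side spacer_ring 0.43 [229. 189.] 1653 [0.554 0.307 0.065] [ 0.427  0.237 -0.003] [0.68  0.39  0.083]
side wing_nut 0.37 [294. 236.] 68 [0.642 0.164 0.008] [ 0.633  0.151 -0.003] [0.657 0.182 0.019]
side ink_dropper 0.69 [231. 201.] 5412 [0.539 0.252 0.051] [ 0.426  0.203 -0.003] [0.711 0.446 0.083]
side ink_dropper 0.65 [232. 162.] 359 [0.6   0.428 0.051] [ 0.558  0.334 -0.002] [0.657 0.577 0.101]
top hopper 0.61 [242. 217.] 4748 [0.541 0.272 0.062] [ 0.418  0.204 -0.004] [0.684 0.348 0.085]
top flap 0.71 [228. 203.] 2369 [0.568 0.301 0.066] [ 0.426  0.24  -0.003] [0.669 0.34  0.085]
top pedal_mid 0.66 [229. 201.] 2496 [0.571 0.299 0.065] [ 0.42   0.238 -0.004] [0.677 0.348 0.085]
top pedal_mid 0.51 [166. 186.] 297 [0.6   0.431 0.061] [ 0.587  0.42  -0.002] [0.627 0.468 0.103]
top clamp_block 0.69 [254. 230.] 174 [0.505 0.248 0.069] [0.485 0.236 0.048] [0.523 0.26  0.074]
top spacer_ring 0.94 [282. 212.] 379 [0.552 0.173 0.01 ] [ 0.525  0.144 -0.003] [0.583 0.198 0.015]
top ink_dropper 0.88 [164. 186.] 306 [0.6   0.43  0.061] [ 0.587  0.42  -0.002] [0.627 0.452 0.103]
```

Run:
```python
import cv2,numpy as np
a=cv2.imread("pics/side0.png")[130:290,150:350];b=cv2.imread("pics/top0.png")[140:290,130:330]
f=lambda x:cv2.resize(x,None,fx=3,fy=3,interpolation=cv2.INTER_CUBIC)
cv2.imwrite("pics/a.png",cv2.resize(a,None,fx=3.7,fy=3.7,interpolation=2));cv2.imwrite("pics/b.png",cv2.resize(b,None,fx=3.9,fy=3.9,interpolation=2))
# height maps 
for n in("side","top"):
    W=np.load(n+".npy").reshape(-1,3);W=W[np.isfinite(W).all(1)]
    g=np.full((24,34),-1.)
    i=((W[:,0]-.40)/.01).astype(int);j=((W[:,1]-.18)/.01).astype(int)
    ok=(i>=0)&(i<34)&(j>=0)&(j<24)
    for a_,b_,z in zip(j[ok],i[ok],W[ok,2]): g[a_,b_]=max(g[a_,b_],z*1000)
    print(n);print("\n".join(f"{180+10*k:4d} "+" ".join("%3d"%v for v in r) for k,r in enumerate(g)))
```

```text
side
 180   2   2   1   2   2   1  12   1   1   1   1   2  11  11  11  11  11  12   1   1   1   1   1  18   8   2   1   1   2   1   1   0   1   1
 190   1   1   1   1   1   0   2   0   1   2   0   1   0   9  11  11  11   0   0   1   1   1   0   1   2   1   1   0   1   0   1   1   1   0
 200   1   1   1   1   0   1   5   4   3   2   1   1   2   2   1   5   2   0   2   1   2   1   2   1   1   1   1   1   0   0   2   0   2   2
 210   1   1   1  48  56  48  39   5   3   0   0   0   1   1   1   0   0   1   2   2   1   0   2   1   1   1   0   0   1   2   1   1   1   1
 220   1   2   2  58  59  60  59  58  58  58  58  60  58  49  50  47   1   2   1   0   0   2   4   4   5   4   1   1   1   1   1   2   1   1
 230   1   1   1  52  52  52  51  52  69  70  70  70  68  59  59  58  59  58  58  65  64  64  64  52  12   3   0   1   1   0   1   1   1   2
 240   2   2   0  51  52  51  51  51  69  69  69  70  69  53  52  52  52  52  57  63  65  65  65  65  66  65  65  63   0   3   2   1   2   2
 250   1   0   1  58  58  59  51  55  69  69  69  70  51  52  52  52  51  52  50  64  65  65  64  65  65  65
[... 4976 characters left out ...]
   2   3   3   2   3   3   3   2   3   3   4   3   2   3   4   4   2   2   3   1   4   2   2   3   2   3   5   3   2   1   2   3   3   2
 380   3   4   4   2   4   4   3   3   3   2   2   3   2   4   1   2   3   4   3   3   3   1   3   3   2   1   2   4   2   1   3   1   2   3
 390   3   4   5   2   2   4   2   3   3   2   2   3   3   3   3   1   2   2   2   3   3   4   2   3   2   3   4   2   2   2   3   2   3   3
 400   4   4   2   3   3   3   2   3   2   1   1   4   3   2   4   3   2   5   4   2   3   3   2   2   4   3   3   1   2   1   3   1   3   2
 410   3   3   4   3   3   3   2   2   2   4   3   3   3   3   4   3   3   3   2   2  48   2   2   2   2   1   2   2   2   4   3   2   3   3
```

View pics/a.png

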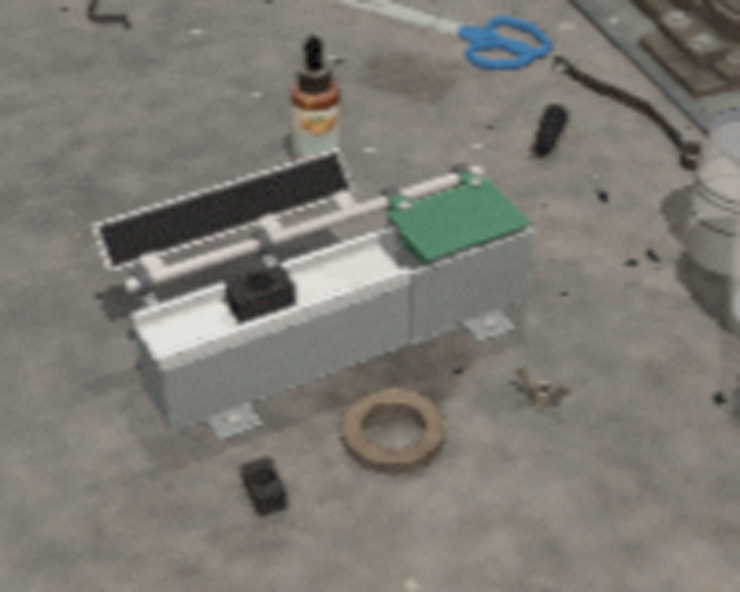

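View pics/b.png

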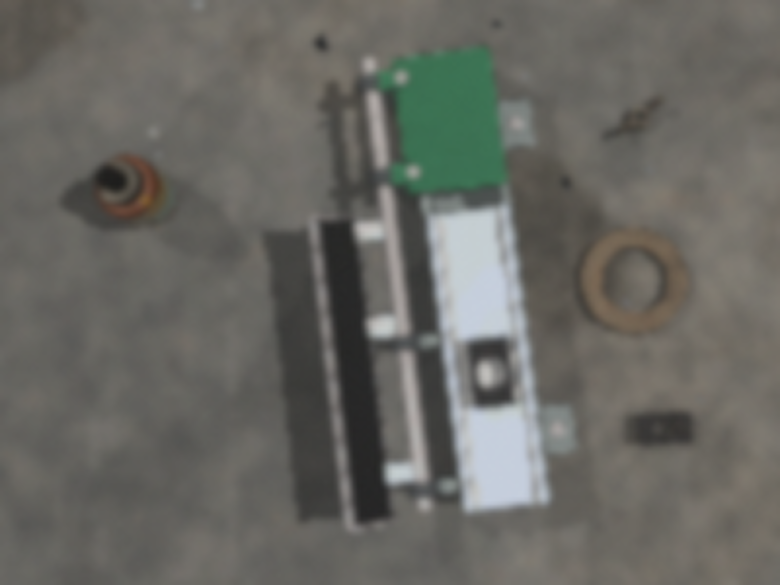

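```bash
cat >> h.py <<'E'
YAW=np.radians(6.2);O=np.array([.5932,.2979])
RH=np.array([[np.cos(YAW),-np.sin(YAW)],[np.sin(YAW),np.cos(YAW)]])
def w(hx,hy): return O+RH@(np.array([hx,hy])/1000)
def toh(p): return RH.T@(np.asarray(p)[:2]-O)*1000
def quat(deg):
    a=YAW+np.radians(deg);y=np.array([-np.sin(a),np.cos(a),0]);z=np.array([0,0,-1.]);x=np.cross(y,z)
    q=Rn.from_matrix(np.c_[x,y,z]).as_quat();return [q[3],q[0],q[1],q[2]]
def P(hx,hy,z): return [*w(hx,hy),z]
def st(tag=""):
    s=get_state();print(tag,"t %.2f"%s["time"],"hop",np.round(toh(s["tcp_pos"]),1),"z %.4f"%s["tcp_pos"][2],"F",np.round(s["contact_force"],1),"w %.3f"%s["width"]);return s
def grab(n,name):
    im,d=vision.grab_frame(n);cv2.imwrite(f"pics/{name}.png",im);return im,cloud(n,d)
E
python3 - <<'E'
from h import *
q0=np.array(get_state()["qpos"])
for deg in(90,-90,36,-144):
    for p in(P(-134,-40,.15),P(-134,-40,.056),P(-94,-40,.056),P(-120,0,.045),P(-60,0,.045)):
        j=ctrl.ik(p,quat(deg));print(deg,None if j is None else np.round(j,2), )
W=np.load("top.npy").reshape(-1,3);
for n in("top","side"):
    W=np.load(n+".npy");m=np.load(f"m_{n}_clamp_block.npy");Q=W[m]; Q=Q[Q[:,2]>.064];print(n,toh(np.nanmedian(Q,0)), np.round([toh(a) for a in (Q.min(0),Q.max(0))],1))
    W=W.reshape(-1,3);W=W[np.isfinite(W).all(1)];h=(W[:,:2]-O)@RH*1000;z=W[:,2]-(.0005 if n=="side" else .0025)
    for a,b in((-30,-5),(-65,-45)):
        k=(abs(z-.058)<.002)&(h[:,0]>-150)&(h[:,0]<-15)&(h[:,1]>a)&(h[:,1]<b);pf=np.polyfit(h[k,0],h[k,1],1)
        print(n,"rail",a,np.percentile(h[k,1],[5,50,95]),pf)
E
```

```text
90 [-0.1   0.49 -0.63  1.88  0.37  0.89  2.34]
90 [-0.14  0.63 -0.6   1.98  0.54  0.7   2.18]
90 [-0.12  0.67 -0.61  1.88  0.54  0.77  2.22]
90 [-0.2   0.68 -0.61  1.91  0.57  0.73  2.11]
90 [-0.17  0.74 -0.62  1.76  0.56  0.83  2.19]
-90 [-0.63  0.44  0.15  1.88 -0.09  0.83 -0.33]
-90 [-0.61  0.57  0.11  1.98 -0.11  0.59 -0.31]
-90 [-0.58  0.61  0.12  1.88 -0.11  0.65 -0.28]
-90 [-0.65  0.62  0.09  1.92 -0.09  0.61 -0.39]
-90 [-0.6   0.68  0.09  1.77 -0.09  0.7  -0.35]
36 [-0.27  0.45 -0.38  1.88  0.22  0.85  1.55]
36 [-0.29  0.58 -0.36  1.98  0.33  0.64  1.44]
36 [-0.26  0.63 -0.37  1.88  0.33  0.7   1.48]
36 [-0.35  0.63 -0.36  1.91  0.35  0.66  1.38]
36 [-0.31  0.69 -0.37  1.76  0.35  0.75  1.44]
-144 [-0.77  0.46  0.34  1.88 -0.2   0.83 -1.15]
-144 [-0.72  0.59  0.29  1.98 -0.28  0.61 -1.08]
-144 [-0.7   0.63  0.31  1.89 -0.29  0.67 -1.05]
-144 [-0.77  0.63  0.28  1.92 -0.28  0.63 -1.14]
-144 [-0.72  0.7   0.3   1.77 -0.29  0.72 -1.1 ]
top [-93.88653846 -40.302707  ] [[-114.5  -49.6]
 [ -76.5  -30. ]]
top rail -30 [-21.61977377 -19.73870251 -18.46795754] [ 2.96821791e-03 -1.94497170e+01]
top rail -65 [-59.61536916 -57.95072567 -56.05971224] [ 6.15013828e-03 -5.73712515e+01]
  return np.nanmean(a, axis, out=out, keepdims=keepdims)
Traceback (most recent call last):
ValueError: zero-size array to reduction operation minimum which has no identity
```

```bash
sed -i 's/YAW=np.radians(6.2);O=.*/YAW=np.radians(6.4);O=np.array([.5932,.2965])/' h.py
python3 - <<'E'
from h import *
ctrl.movep(P(-137,-37.5,.14),quat(-90));ctrl.close_gripper(force=20);st("above")
im,W=grab("wrist","w1") if False else (None,None)
ctrl.movel(P(-137,-37.5,.068),max_speed=.12);st()
ctrl.movel(P(-137,-37.5,.057),max_speed=.05);st("down")
E
```

```text
above t 3.34 hop [-137.   -37.5] z 0.1400 F [-0.1 -0.5  0.4] w -0.000
 t 4.09 hop [-136.6  -37.4] z 0.0684 F [ 0.3  1.3 -0. ] w -0.000
down t 4.46 hop [-137.2  -37.5] z 0.0569 F [ 0.3 -1.   0.8] w 0.000
```

Run:
```python
from h import *
for x in(-125,-115,-105,-95):
    ctrl.movel(P(x,-37.5,.057),max_speed=.06);st()
ctrl.movel(P(-101,-37.5,.057),max_speed=.08)
ctrl.movel(P(-101,-37.5,.14),max_speed=.15);st()
ctrl.movep(P(-190,10,.16),quat(-144));ctrl.ungrasp();st("open")
im,W=grab("top","t2")
for r in models.masks_of("top","clamp_block")[:2]:
    Q=W[r["mask"]];print(r["p"],r["point"],np.round(toh(np.nanmedian(Q[Q[:,2]>.065],0)) if (Q[:,2]>.065).any() else np.nanmedian(Q,0),1),[np.round(np.nanpercentile(((Q[:,:2]-O)@RH*1000)[Q[:,2]>.065],p,axis=0),1) for p in(2,98)])
im2,W=grab("side","s2"); iw,d=vision.grab_frame("wrist");cv2.imwrite("pics/w2.png",iw)
b=cv2.hconcat([cv2.resize(im[140:300,100:320],None,fx=2,fy=2),cv2.resize(iw,(427,320))[:, :]]);b=b[:,:800];cv2.imwrite("pics/c.png",b);print(b.shape)
```

```text
t 4.81 hop [-124.3  -37.6] z 0.0571 F [ 0.2 -0.3 -0.7] w -0.000
 t 5.12 hop [-114.5  -37.5] z 0.0570 F [-0.5  0.5 -0.8] w 0.000
 t 5.44 hop [-104.5  -37.6] z 0.0570 F [-0.5  0.3  0.5] w -0.000
 t 5.76 hop [-94.5 -37.6] z 0.0570 F [1.6 0.3 0.4] w 0.000
 t 6.71 hop [-101.4  -37.6] z 0.1394 F [-0.8 -0.2 -0.9] w 0.000
open t 8.39 hop [-190.   10.] z 0.1600 F [-0.3  0.7  0.3] w 0.085
0.56 [250.9, 215.5] [-63.4 -38.2] [array([-80.5, -48.8]), array([-46. , -27.8])]
0.51 [303.3, 250.6] [0.5 0.1 0. ] [array([nan, nan]), array([nan, nan])]
(320, 800, 3)
  return np.nanmean(a, axis, out=out, keepdims=keepdims)
```

View pics/c.png

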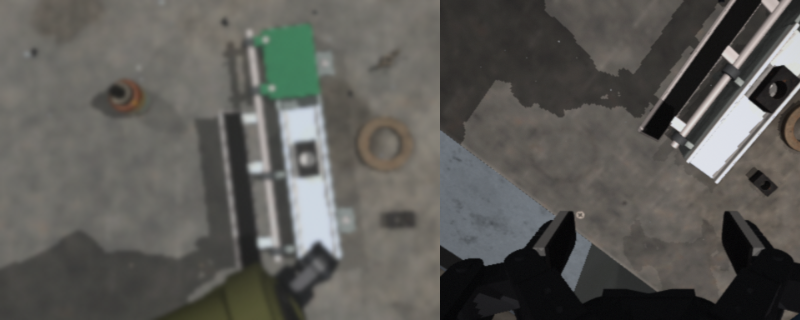

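Run:
```python
from h import *
ctrl.movep(P(-127,-1,.11),quat(-143));st()
for z in(.075,.065,.055,.048,.045,.043):
    ctrl.movel(P(-127,-1,z),max_speed=.06);s=st()
    if abs(s["contact_force"][2])>12: break
im,W=grab("side","s3");im2,_=grab("top","t3")
b=cv2.hconcat([cv2.resize(im[130:270,160:320],(400,350),interpolation=2),cv2.resize(im2[140:280,150:310],(400,350),interpolation=2)]);cv2.imwrite("pics/d.png",b)
```

```text
t 9.01 hop [-126.9   -1.8] z 0.1090 F [-1.2 -0.9  0.7] w 0.086
 t 9.74 hop [-126.9   -1.1] z 0.0750 F [ 0.7  0.1 -0.1] w 0.085
 t 10.06 hop [-126.7   -0.8] z 0.0649 F [0.4 1.1 1.7] w 0.085
 t 10.38 hop [-127.2   -1.3] z 0.0548 F [ 0.6 -0.5  2. ] w 0.085
 t 10.64 hop [-127.    -1.1] z 0.0479 F [ 0.1 -0.1  2.6] w 0.085
 t 10.89 hop [-127.    -1.1] z 0.0450 F [ 0.  -0.1  2.4] w 0.086
 t 11.14 hop [-127.    -1.1] z 0.0429 F [ 0.2 -0.2  2.2] w 0.086
```

View pics/d.png

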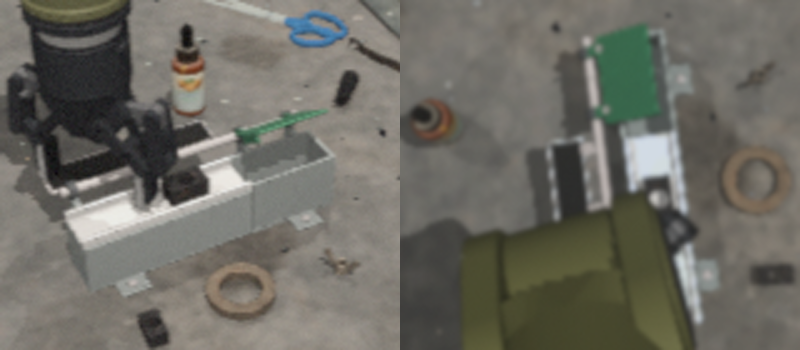

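```bash
cat >> h.py <<'E'
def flap():
    a=[]
    for n in("side","top"):
        im,d=vision.grab_frame(n);W=cloud(n,d);b,g,r=[im[...,i].astype(int) for i in range(3)]
        m=(g>r+25)&(g>b+15)&np.isfinite(W[...,0]);Q=W[m]
        h=(Q[:,:2]-O)@RH*1000;k=(h[:,0]>3)&(h[:,0]<70)&(h[:,1]<-12)&(h[:,1]>-65)
        if k.sum()<20: a.append((n,int(k.sum())));continue
        p=np.polyfit(h[k,1],Q[k,2]*1000,1);a.append((n,int(k.sum()),round(float(np.arctan(-p[0])),3),round(Q[k,2].max(),3)))
    print("flap",a)
E
python3 - <<'E'
from h import *
flap()
for z in(.040,.038):
    ctrl.movel(P(-127,-1,z),max_speed=.04);s=st()
flap()
E
```

```text
flap [('side', 84, 0.558, np.float64(0.1)), ('top', 606, 0.323, np.float64(0.101))]
 t 11.59 hop [-127.    -1.4] z 0.0398 F [ 0.5 -1.7  3.2] w 0.085
 t 11.84 hop [-126.9   -1.4] z 0.0379 F [ 0.1 -2.5  4. ] w 0.085
flap [('side', 38, 0.766, np.float64(0.107)), ('top', 511, 0.519, np.float64(0.108))]
```

Run:
```python
from h import *
for x in(-118,-109,-100):
    ctrl.movel(P(x,-1,.038),max_speed=.05);s=st()
flap()
im,W=grab("side","s4");im2,_=grab("top","t4")
b=cv2.hconcat([cv2.resize(im[130:270,160:320],(400,350),interpolation=2),cv2.resize(im2[140:280,150:310],(400,350),interpolation=2)]);cv2.imwrite("pics/e.png",b)
```

```text
t 12.28 hop [-117.1   -0.3] z 0.0381 F [1.  0.9 3.3] w 0.085
 t 12.61 hop [-107.9   -0.8] z 0.0381 F [0.9 0.8 2.6] w 0.086
 t 12.94 hop [-99.   -1.1] z 0.0381 F [0.7 0.4 3.7] w 0.086
flap [('side', 36, 0.757, np.float64(0.107)), ('top', 511, 0.516, np.float64(0.109))]
```

View pics/e.png

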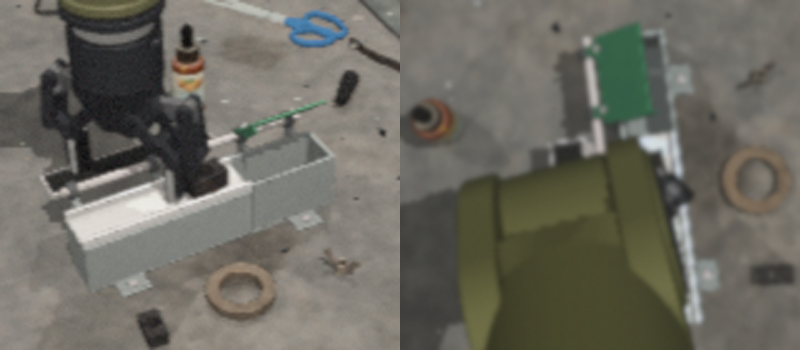

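Run:
```python
from h import *
for x in(-91,-83,-75,-67):
    ctrl.movel(P(x,-1,.038),max_speed=.05);s=st()
ctrl.pause(.4)
flap()
im,W=grab("side","s5");im2,_=grab("top","t5")
for r in models.masks_of("side","clamp_block")[:3]: print(r["p"],np.round(r["point"]),np.round([*toh(np.nanmedian(W[r["mask"]],0)),np.nanmedian(W[r["mask"]],0)[2]],3))
b=cv2.hconcat([cv2.resize(im[130:270,160:320],(400,350),interpolation=2),cv2.resize(im2[140:280,150:310],(400,350),interpolation=2)]);cv2.imwrite("pics/f.png",b)
```

```text
t 13.47 hop [-90.7  -1. ] z 0.0379 F [-0.1  0.2  3.4] w 0.085
 t 13.78 hop [-82.4  -1. ] z 0.0380 F [0.  0.  3.9] w 0.086
 t 14.09 hop [-74.1  -1. ] z 0.0381 F [ 0.4 -0.1  3.6] w 0.085
 t 14.40 hop [-66.  -1.] z 0.0381 F [1.  0.4 3.4] w 0.085
flap [('side', 36, 0.781, np.float64(0.106)), ('top', 290, 0.415, np.float64(0.109))]
0.65 [255. 193.] [ -8.996 -44.06    0.066]
0.45 [220. 262.] [-1.38149e+02 -1.31719e+02  1.30000e-02]
```

View pics/f.png

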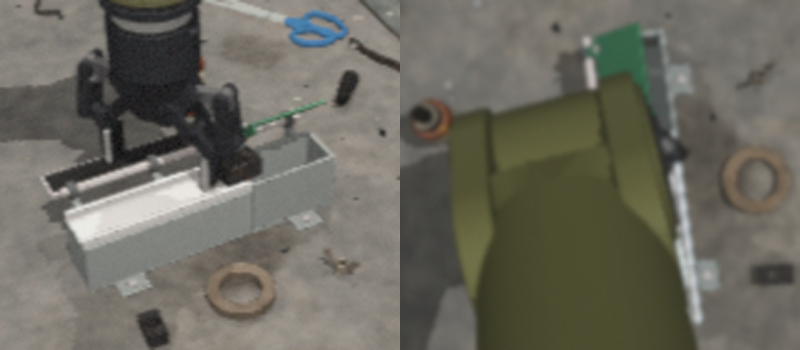

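Run:
```python
from h import *
for x in(-63,-59,-56):
    ctrl.movel(P(x,-1,.038),max_speed=.04);s=st();ctrl.pause(.2)
    im,W=grab("side","s6")
    r=models.masks_of("side","clamp_block")[:2]
    for q in r: print(q["p"],np.round(q["point"]),np.round([*toh(np.nanmedian(W[q["mask"]],0)),np.nanmedian(W[q["mask"]],0)[2]],3))
    if not any(abs(q["point"][0]-257)<15 and np.nanmedian(W[q["mask"]],0)[2]>.05 for q in r): break
flap()
cv2.imwrite("pics/g.png",cv2.resize(im[130:270,160:320],(560,490),interpolation=2))
```

```text
t 15.30 hop [-64.2  -1. ] z 0.0377 F [-1.9 -0.5  6.3] w 0.086
0.7 [256. 195.] [ -7.058 -44.352   0.064]
0.69 [220. 262.] [-1.38568e+02 -1.34201e+02  1.20000e-02]
 t 15.85 hop [-60.8  -0.8] z 0.0377 F [-3.6  0.9  7. ] w 0.085
flap [('side', 42, 0.778, np.float64(0.108)), ('top', 199, 0.474, np.float64(0.109))]
```

View pics/g.png

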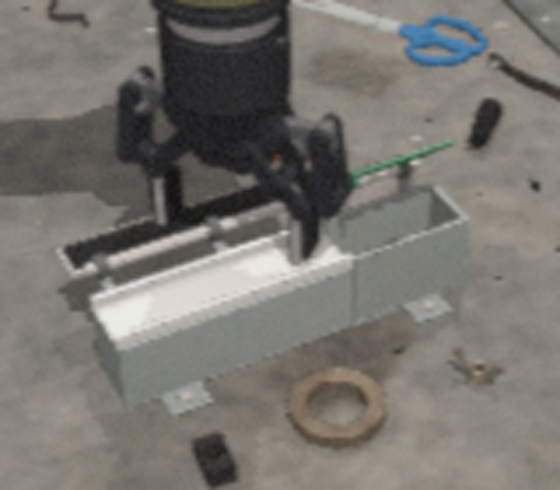

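Run:
```python
from h import *
ctrl.movel(P(-72,-1,.039),max_speed=.08);st()
ctrl.movel(P(-80,-1,.10),max_speed=.08);st()
ctrl.movel(P(-110,-1,.2),max_speed=.2)
ctrl.movep([.25,.50,.25],quat(-143));st();ctrl.pause(.5)
flap()
im,W=grab("side","s7");im2,W2=grab("top","t7")
for n,V in(("side",W),("top",W2)):
  for k in("clamp_block","spacer_ring","wing_nut","ink_dropper"):
    for r in models.masks_of(n,k)[:2]:
        print(n,k,round(r["p"],2),np.round(r["point"]),np.round(np.nanmedian(V[r["mask"]],0),3))
b=cv2.hconcat([cv2.resize(im[130:270,160:320],(400,350),interpolation=2),cv2.resize(im2[140:280,150:310],(400,350),interpolation=2)]);cv2.imwrite("pics/i.png",b)
```

```text
t 16.57 hop [-73.3  -1. ] z 0.0387 F [-1.7 -0.1  3. ] w 0.086
 t 17.48 hop [-80.3  -1. ] z 0.0997 F [-0.1 -0.2  0.1] w 0.086
 t 19.38 hop [-316.9  239.2] z 0.2496 F [ 0.5 -0.6  0.4] w 0.085
flap [('side', 413, 0.009, np.float64(0.067)), ('top', 761, -0.024, np.float64(0.069))]
side clamp_block 0.64 [220. 264.] [0.471 0.152 0.013]
side spacer_ring 0.64 [255. 240.] [0.551 0.166 0.009]
side wing_nut 0.58 [296. 235.] [0.642 0.167 0.007]
side ink_dropper 0.86 [235. 162.] [0.6   0.428 0.051]
top clamp_block 0.55 [298. 247.] [0.472 0.156 0.014]
top spacer_ring 0.79 [293. 204.] [0.556 0.169 0.01 ]
top ink_dropper 0.87 [164. 187.] [0.6   0.43  0.061]
```

View pics/i.png

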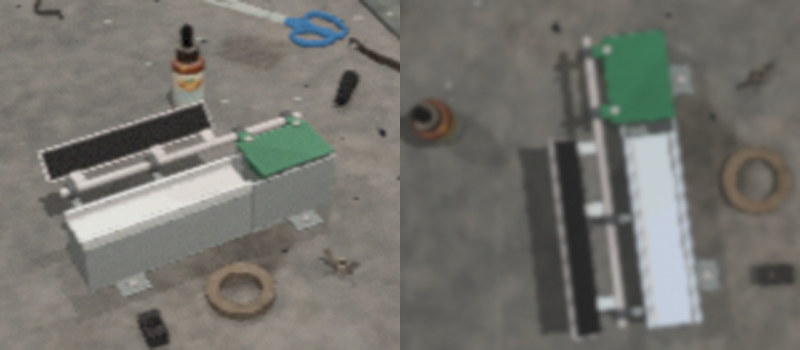

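The lane is empty and the flap is shut flat. The ring, wing nut, bottle and small block look unmoved.

```bash
python3 -c "
from h import *
ticket.close_job();st()"
```

```text
the job is handed in; nothing more can be done
the job is handed in; nothing more can be done
```

The larger clamp block is in the hopper bin with the flap closed over it, and I have handed the job in. The last robot time I read was about 19.4 s, with a short pause and a few camera calls after that.

**How it was done:**
- I first nudged the block about 30 mm along the lane with the shut fingertips, stopping well before the flap. That way the pedal finger would stay on the bar for the whole of the main push.
- I then opened the hand and yawed it 37° so the fingers spanned lane and pedal. One fingertip held the pedal down while the other pushed the block under the flap until it dropped.
- Finally I lifted the hand clear and the flap closed. The block was never gripped or lifted.

**Last checks:**
- **Flap:** within about 0.02 rad of closed in both cameras.
- **Block:** the lane is empty and the only clamp block still visible is the small look-alike on the bench. I did not see the block on the bin floor, because the shut flap hides it.
- **Ring, wing nut and bottle:** the side camera puts them within about 3 mm of where they started. In the top view the ring shifted 4 mm between readings, which I put down to the arm partly covering it at the start. The top camera's network did not report the wing nut in either check, though it shows in the picture.
- **Open angle:** while the pedal was held, the side camera gave about 0.76 rad and the top camera about 0.5 rad. The flap's edge stood at about 107 mm, which supports the larger value, and the block passed freely.
- **Force:** the highest reading was about 8 N, at the moment the block tipped.

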